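# Line up the reagent bottles by height on the bottle row

### The arm

A 6-joint arm with a two-finger parallel gripper is mounted at the origin on a cart in front of the work surface, level with it; the furniture and walls round the work are solid. World frame = base frame: x ahead of the robot, y to its left, z up, the work surface at z = 0. Lengths are in mm, angles in rad, forces in N, time in s.
With the tool pointing down it reaches from about 325 to 775 mm from the base axis. Payload 9.3 kg.
Tool frame: the origin (TCP) lies at the very end of the fingers, on their centre line; the grasp point (between the pads) lies 19 mm behind it; z points along the fingers, y is the line along which they close (so a half turn about z gives the same grasp; the last joint's range is limited). The gripper opens to 85 mm and grips with 20 to 120 N. Pads are 22 mm wide; open, the fingers measure 114 mm over their backs; the gripper's body (76 mm by 85 mm) begins 54 mm behind the grasp point. The pads swing forward as they close: fully open they stand 13 mm farther back than shut.
Start: joints at [1.058, 0.259, 0.021, 1.334, 0, 1.418], TCP at [193.649, 514.778, 231.279] pointing down, gripper open.
Joint ranges: [-3.04, 3.04], [-0.91, 1.82], [-1.04, 1.36], [-1.92, 1.95], [-1.52, 1.45], [-3.14, 3.14]. Speed limits (rad/s): [2.22, 2.22, 2.79, 3.14, 3.14, 3.14].

### API

Orientations are given as a 3x3 rotation matrix whose columns are the frame's x, y, z axes.
In Python, from rig import observe, get_image, camera_info, finish_job gives the robot as it stands.
- The arm moves only by the shell command python3 -m jog 'ROWS'. ROWS is JSON, a list of rows, each a list of 7 numbers: the turn, a rotation vector about the tool's x, y, z each as a share of pi/2 rad, from -1 to 1, then the shift along the tool's x, y, z each as a share of 0.6 m, from -1 to 1, then the opening, from 0 (shut) to 1 (fully open). In form: [[wx, wy, wz, dx, dy, dz, grip], ...]. A call has 1 to 10 rows; each row shifts and turns the commanded pose from where the row before left it, along the tool's axes as they then stand; what a row does not reach is not made up. A row lasts 1/12 s, in which the tool goes at most 41.7 mm and 7.16 degrees, less where a joint would pass 70% of its speed; a pose out of reach is approached as far as the arm can. A call with a number of a shift or a turn outside -1 to 1 is refused whole. A call with a gripper value outside its range is refused whole. The fingers move at their own pace and stop on an object; the grip force is fixed at half the most. Time passes only in rows, so rows that do not move let the fingers close. It gives the time, the measured TCP pose, the force, the opening and the grip force at its end, in the units of the state.
- observe(): the state, without advancing time (a new reading comes with each control period).
- get_image(name): name is "scene" or "top"; returns the picture (420x560x3 uint8, red, green, blue); there is no depth.
- camera_info(name): a dict with "fx", "fy", "cx", "cy" (pixels), "rvec" (rotation vector, rad) and "tvec" (3), from world to camera coordinates, as OpenCV has them. Camera axes: x right, y down, z forward; pixel columns grow to the right and rows downward; lengths in mm; the calibration is good to about 2 mm. A picture is of the moment at which its call begins. camera_info takes no time and is no camera call.
- finish_job(): hands the job in; it is judged then, once.
The state is a dict: "time": time; "qpos": joint angles; "qvel": joint speeds; "joint_torque": joint torques, N m; "tcp_pos": TCP position; "eef_rot": TCP orientation; "ft_force": force on the tool from outside, world axes, zero at the start; "torque": the same for the moment, N m; "finger_gap": opening from 0.0 (shut) to 1.0 (fully open); "grasp_force": force on a finger pad.
Only numpy, scipy, OpenCV 4.12 (cv2) and the standard library are available. Lean on these libraries where they do the work, as an engineer would, in place of code of your own. Each camera call takes 0.05 s, during which the arm holds its last target. There are 200 camera calls.

### The job

Stand the three bottles from behind the white bottle row (brown dropper bottle, brown bottle with red cap, white bottle with blue cap) on its three blue pads, one on each pad, in order of height: the shortest on the pad next to the red end block, rising to the tallest next to the grey one. Set each bottle down upright in the middle of its pad, do not drop or tip any, leave the timer, the tape roll and the white-lidded cup where they are, and let go of everything at the end.

Things in the scene. Friction and masses are not known exactly. Their poses are not given: they have to be found in the camera images.
- dropper: Shortest of the three bottles, 82 mm: small brown dropper bottle with a slim black rubber teat. Round brown body 27 mm wide, straight-sided up to 36 mm (grip here), shoulder to 48 mm, a neck ring 20 mm wide to 55 mm, the teat 10 mm wide above. 0.03 to 0.06 kg. Stands upright and loose at the start; origin at the centre of its underside, z up its axis; round, so yaw does not matter.
- amber_bottle: Middle bottle, 98 mm: brown bottle with a red cap and pale label. Body 42 mm wide, straight-sided up to 64 mm, shoulder to 85 mm, cap 27 mm wide above. 0.08 to 0.15 kg. Stands upright and loose at the start; origin at the centre of its underside, z up its axis; round, so yaw does not matter.
- blue_cap_bottle: Tallest of the three bottles, 125 mm: white bottle with a blue cap. Body 54 mm wide, straight-sided up to 84 mm, shoulder to 109 mm, cap 32 mm wide above. 0.13 to 0.25 kg. Stands upright and loose at the start; origin at the centre of its underside, z up its axis; round, so yaw does not matter.
- bottle_row: The bottle row: a fixed white plate 68 x 252 mm, 8 mm thick, lying flat on the worktop in front of the bottles. Origin at the centre of its underside, x across it, y along it. On its top (8 mm up) three round blue pads of 59 mm with a dark rim, flush with the plate, centred at x = 0 and y = -75, 0 and +75 mm. A block stands across each end.
- red_block: Fixed red block 68 x 12 x 16 mm across one end of the bottle row's top, at y = +119 or -119 mm of the row: it marks the end for the shortest bottle. A like grey block stands at the other end, for the tallest. Origin at the centre of its underside, 8 mm above the worktop.
- timer: Bystander: loose white kitchen-style timer, 62 x 62 x 22 mm, lying on the worktop to the right of the row, near the microscope, whose fixed monitor hangs 0.39 to 0.57 m above the worktop with its left edge at about x = 0.40, y = 0.11 m: keep arm and wrist left of it. Origin at the centre of its underside. Not to be moved.
- tape_roll: Bystander: loose roll of beige tape lying flat, 67 mm across, 19 mm high, between the robot and the row. Origin at the centre of its underside. Not to be moved.
- cup: Bystander: loose sample cup with a white screw lid, 64 mm across, 70 mm high, to the left of the bottles. (Right behind the bottles is a fixed grey case 57 mm high, its front at x = 0.505 to 0.535 m.) Origin at the centre of its underside. Not to be moved.
Not all that is in view belongs to the job. Leave any yellow look-alike of the blue_cap_bottle alone. Several things have the shape of the amber_bottle; the one meant has the colours described above.

How it is judged (in metres and radians):
At the end, for the whole second after the job is handed in: From the red to the grey block stand dropper, red-capped and blue-capped bottle, each within 12 mm of its pad centre along and across the row, on the plate, upright within 0.08 rad, still, released; timer, tape roll and cup within 20 mm of their starts (((y of red_block in the frame of bottle_row above 0.1 m and y of dropper in the frame of bottle_row between 0.063 and 0.087 m and y of amber_bottle in the frame of bottle_row between -0.012 and 0.012 m and y of blue_cap_bottle in the frame of bottle_row between -0.087 and -0.063 m) or (y of red_block in the frame of bottle_row below -0.1 m and y of dropper in the frame of bottle_row between -0.087 and -0.063 m and y of amber_bottle in the frame of bottle_row between -0.012 and 0.012 m and y of blue_cap_bottle in the frame of bottle_row between 0.063 and 0.087 m)) and x of dropper in the frame of bottle_row between -0.012 and 0.012 m and z of dropper in the frame of bottle_row between 0.004 and 0.012 m and angle between each of dropper, amber_bottle, blue_cap_bottle's own z axis and vertical below 0.08 rad and linear speed of each of dropper, amber_bottle, blue_cap_bottle below 0.02 m/s and contact force between the fingers and dropper below 0.1 N and x of amber_bottle in the frame of bottle_row between -0.012 and 0.012 m and z of amber_bottle in the frame of bottle_row between 0.004 and 0.012 m and contact force between the fingers and amber_bottle below 0.1 N and x of blue_cap_bottle in the frame of bottle_row between -0.012 and 0.012 m and z of blue_cap_bottle in the frame of bottle_row between 0.004 and 0.012 m and contact force between the fingers and blue_cap_bottle below 0.1 N and distance of each of timer, tape_roll, cup from where it was at the start of the episode below 0.02 m); the robot touches nothing.
It fails at once if a bottle is tipped by more than 0.6 rad (angle between any of dropper, amber_bottle, blue_cap_bottle's own z axis and vertical above 0.6 rad).
It fails at once if a bottle is dropped (moves faster than 0.7 m/s out of the fingers) ((linear speed of dropper above 0.7 m/s and contact force between the fingers and dropper below 0.1 N) or (linear speed of amber_bottle above 0.7 m/s and contact force between the fingers and amber_bottle below 0.1 N) or (linear speed of blue_cap_bottle above 0.7 m/s and contact force between the fingers and blue_cap_bottle below 0.1 N)).
It fails at once if timer, tape roll or cup is moved by more than 20 mm (distance of any of timer, tape_roll, cup from where it was at the start of the episode above 0.02 m).
It also fails if it takes over 72 s, if anything falls off the work surface, if the arm or the gripper's body presses on something with over 40 N, if the wrist force passes 120 N, or if a joint passes its speed limit or range.

## Working session

There is one attempt and no reset: what is moved stays moved. The work goes in short steps, Python scripts to look and compute and a shell command to move; the robot and the scene stay as the last step left them, time stands still between calls to the robot, and variables do not carry over. Pictures are saved under pics/ and viewed, at most 16 in all, crops included, and the job is handed in when it is done.

```bash
mkdir -p pics
python3 - <<'E'
from rig import *
import cv2
for n in("scene","top"):
    cv2.imwrite(f"pics/{n}0.png",get_image(n)[:,:,::-1]); print(n,camera_info(n))
o=observe(); print(o)
E
```

```text
scene {'fx': 434.7418263784712, 'fy': 434.7418263784712, 'cx': 278.0639612845533, 'cy': 210.52013376770202, 'rvec': array([ 2.01643643, -0.80919962,  0.42111377]), 'tvec': array([-85.71886946, 343.2404347 , 415.94539375])}
top {'fx': 423.51198467439735, 'fy': 423.51198467439735, 'cx': 282.7753006473223, 'cy': 207.48798333304293, 'rvec': array([ 2.1390943 , -2.1948718 ,  0.07024867]), 'tvec': array([371.42291087, 395.35485552, 862.05079216])}
{'time': 0.1, 'qpos': array([1.05840140e+00, 2.59165909e-01, 2.08375451e-02, 1.33370004e+00,
       3.62901118e-05, 1.41821935e+00]), 'qvel': array([-0.00058371,  0.00037283,  0.00204985,  0.00158047, -0.00084386,
        0.00192141]), 'joint_torque': array([ 5.83584071e-03, -5.56691873e+01,  3.45072448e+01,  1.14745792e-02,
       -1.29951477e-04, -2.89148613e-05]), 'tcp_pos': array([193.51712202, 514.5675258 , 230.71027188]), 'eef_rot': array([[-9.35960861e-01,  3.52103482e-01, -6.35676589e-04],
       [ 3.52103985e-01,  9.35960292e-01, -1.05605598e-03],
       [ 2.23127057e-04, -1.21225133e-03, -9.99999240e-01]]), 'ft_force': array([-0.44799293,  0.20816983, -0.99917295]), 'torque': array([-0.00329662, -0.00978957,  0.02756883]), 'grasp_force': 0.0, 'finger_gap': 0.9989345642647762}
```

View pics/scene0.png

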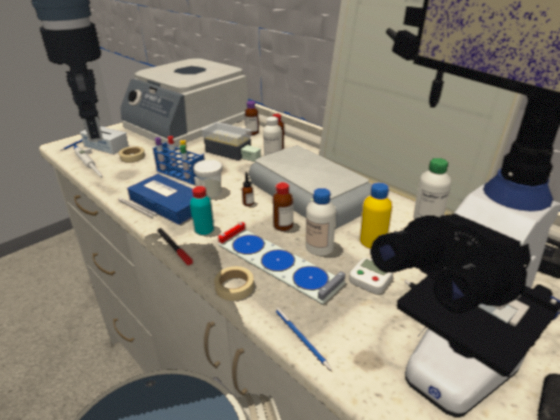

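View pics/top0.png

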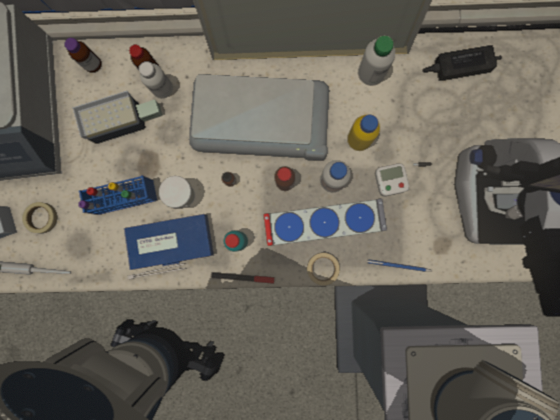

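Scene view: dropper (248,190), brown with red cap (284,207), white with blue cap (320,222). Possible confusions: teal bottle with red cap (203,212), dark bottles at the back (277,130) and (251,118), yellow bottle with blue cap (376,215), white bottle with green cap (435,185). The red block (232,232) is at the left end of the row. I'll check close crops of both views.

Run:
```python
import cv2
a=cv2.imread("pics/scene0.png")[150:310,180:400]
cv2.imwrite("pics/sc.png",cv2.resize(a,None,fx=3.6,fy=3.6,interpolation=cv2.INTER_CUBIC))
a=cv2.imread("pics/top0.png")[140:290,205:415]
cv2.imwrite("pics/tc.png",cv2.resize(a,None,fx=3.8,fy=3.8,interpolation=cv2.INTER_CUBIC))
```

```text
(no output)
```

View pics/sc.png

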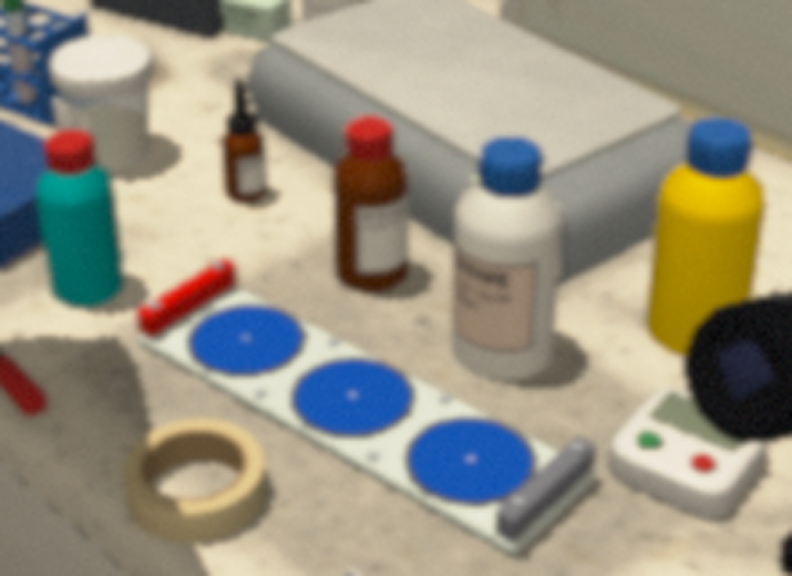

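View pics/tc.png

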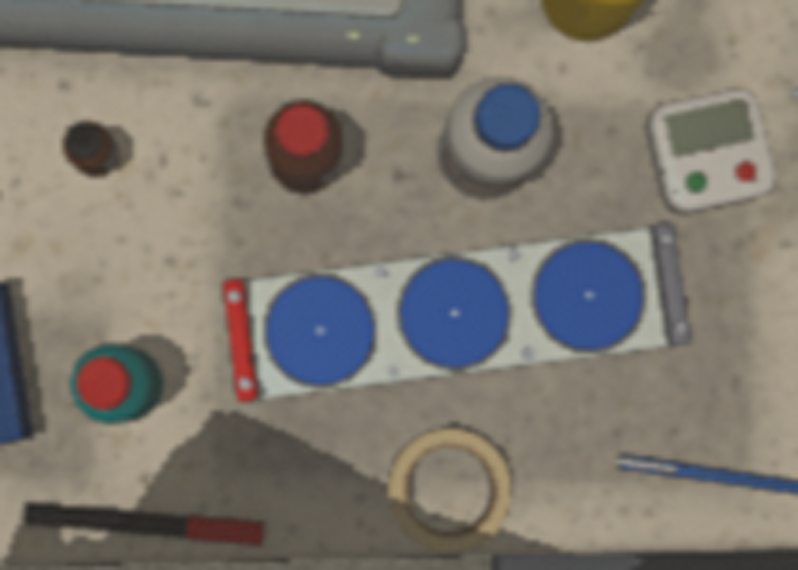

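Crops: the three targets have the right colours (amber at scene-crop (370,210), blue-cap (510,260), dropper (243,150)), and red end is at left, grey at right. Pad centres (crop): scene (245,338),(352,395),(470,459); top (320,331),(454,313),(589,295).

```bash
cat > h.py <<'E'
import numpy as np,cv2
from rig import *
def cam(n):
    c=camera_info(n);K=np.array([[c['fx'],0,c['cx']],[0,c['fy'],c['cy']],[0,0,1]]);R=cv2.Rodrigues(c['rvec'])[0]
    return K@np.c_[R,c['tvec']]
def tri(s,t):
    X=cv2.triangulatePoints(cam('scene'),cam('top'),np.array(s,float),np.array(t,float));return (X[:3]/X[3]).ravel()
def proj(n,X):
    p=cam(n)@np.r_[X,1];return p[:2]/p[2]
def at(n,p,z):
    P=cam(n);A=np.c_[P[:,:2],P[:,2]*z+P[:,3],-np.r_[p,1]];v=np.linalg.svd(A[:, [0,1,2]]*1.0)  # homography
    x=np.linalg.solve(A[:,:3],np.r_[p,1]);return np.r_[x[:2]/x[2],z]
E
python3 - <<'E'
from h import *
S=lambda u,v:((u+.5)/3.6-.5+180,(v+.5)/3.6-.5+150)
T=lambda u,v:((u+.5)/3.8-.5+205,(v+.5)/3.8-.5+140)
for n,s,t in [('drop tip',(240,86),(83,137)),('amber top',(370,131),(302,130)),('blue top',(512,150),(510,115)),
 ('pad1',(245,338),(320,331)),('pad2',(352,395),(454,313)),('pad3',(470,459),(589,295)),('tape top',(203,458),(450,483)),('cup',(100,55),None),('teal',(70,140),(103,383)),('timer',(690,440),(712,150))]:
    if t is None: print(n,at('scene',S(*s),70).round(1),at('top',(175,192),70).round(1));continue
    X=tri(S(*s),T(*t));e=proj('top',X)-T(*t);print(n,X.round(1),e.round(2))
for n,p,z in [('drop',(83,137),82),('amber',(302,130),98),('blue',(510,115),125)]:print(n,at('top',T(*p),z).round(1))
# side body edges in scene crop at given heights -> axis
for n,l,r,v,z in [('drop',227,267,170,20),('amber',337,408,220,40),('blue',453,556,270,50)]:
    print(n,at('scene',S((l+r)/2,v),z).round(1))
for n,p in [('drop',(90,150)),('amber',(303,170)),('blue',(490,165))]:print(n,'base-ish',at('top',T(*p),15).round(1))
E
```

```text
drop tip [466.5 469.2  76.3] [ 0.18 -0.26]
amber top [464.3 355.   92.3] [ 0.24 -0.31]
blue top [463.7 252.9 122.9] [ 0.28 -0.33]
pad1 [365.4 349.3   7.3] [ 0.16 -0.23]
pad2 [373.6 274.6   7.1] [ 0.21 -0.28]
pad3 [381.4 199.7   6.8] [ 0.15 -0.19]
tape top [281.4 280.2  18.1] [ 0.42 -0.63]
cup [438.5 572.5  70. ] [437.2 573.5  70. ]
teal [339.  457.6  95.7] [ 0.32 -0.51]
timer [459.7 129.7  14.7] [ 0.3  -0.33]
drop [465.  468.7  82. ]
amber [462.7 355.4  98. ]
blue [462.7 253.7 125. ]
drop [465.8 465.5  20. ]
amber [460.  348.2  40. ]
blue [464.9 254.4  50. ]
drop base-ish [468.7 475.1  15. ]
amber base-ish [454.2 356.7  15. ]
blue base-ish [454.1 253.1  15. ]
```

Heights check out (pads 7 mm vs 8, caps within a few mm of the given heights, pad spacing 75 mm). I'll turn the tool so that it closes along the row (+26.7° about world z), then move over the dropper.

```bash
cat >> h.py <<'E'
def to(x,y,z,yaw=96.1):
    o=observe();R=o['eef_rot'];p=o['tcp_pos']
    th=np.radians(yaw);Y=np.array([np.cos(th),np.sin(th),0]);Z=np.array([0,0,-1]);G=np.c_[np.cross(Y,Z),Y,Z]
    w=cv2.Rodrigues(R.T@G)[0].ravel()/(np.pi/2)
    print('t',round(o['time'],2),'tcp',p.round(1),'gap',round(o['finger_gap'],3),'F',round(o['grasp_force'],1),o['ft_force'].round(1))
    print('turn',w.round(4),'shift',(R.T@(np.array([x,y,z])-p)/600).round(4))
E
python3 -m jog '[[0,0,-0.0745,0,0,0,0.85],[0,0,-0.0745,0,0,0,0.85],[0,0,-0.0745,0,0,0,0.85],[0,0,-0.0745,0,0,0,0.85],[0,0,0,0,0,0,0.85]]'
python3 -c "
from h import *
to(466,468.5,130)"
```

```text
time: 0.52
tcp_pos: [193.6, 514.6, 230.9]
eef_rot: [[-0.994, -0.113, -0.0], [-0.113, 0.994, -0.001], [0.0, -0.001, -1.0]]
ft_force: [-0.3, 0.3, 0.6]
finger_gap: 0.848
grasp_force: 0.0
t 0.52 tcp [193.6 514.6 230.9] gap 0.848 F 0.0 [-0.3  0.3  0.6]
turn [-0.0004 -0.0003  0.0045] shift [-0.4425 -0.1278  0.1681]
```

```bash
python3 -m jog '[[0,0,0.0045,-0.0553,-0.016,0.021,0.85],[0,0,0,-0.0553,-0.016,0.021,0.85],[0,0,0,-0.0553,-0.016,0.021,0.85],[0,0,0,-0.0553,-0.016,0.021,0.85],[0,0,0,-0.0553,-0.016,0.021,0.85],[0,0,0,-0.0553,-0.016,0.021,0.85],[0,0,0,-0.0553,-0.016,0.021,0.85],[0,0,0,-0.0553,-0.016,0.021,0.85],[0,0,0,0,0,0,0.85],[0,0,0,0,0,0,0.85]]' >/dev/null
python3 - <<'E'
from h import *
to(466,468.5,13)
a=get_image('scene')[60:220,150:350,::-1];b=get_image('top')[120:280,160:360,::-1]
cv2.imwrite('pics/p1.png',np.hstack([cv2.resize(a,(400,320)),cv2.resize(b,(400,320))]))
E
```

```text
t 1.35 tcp [466.8 464.2 128.5] gap 0.852 F 0.0 [-0.7  0.2  0.4]
turn [-0.001  -0.0016 -0.0074] shift [1.000e-04 7.500e-03 1.926e-01]
```

View pics/p1.png

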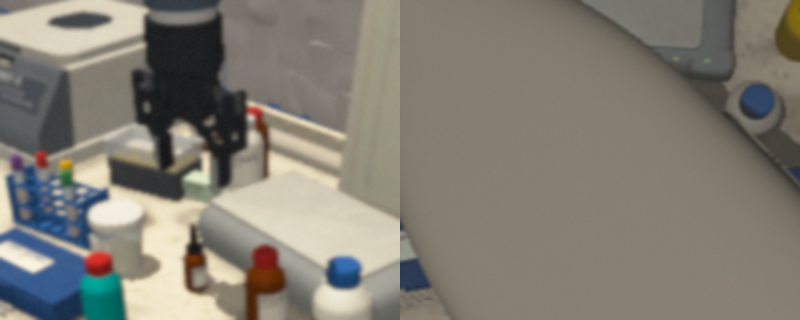

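The fingers (crop columns 165 and 222) straddle the dropper tip (194). Descend.

```bash
python3 -m jog '[[0,0,-0.0074,0,0.0075,0,0.85],[0,0,0,0,0,0.04,0.85],[0,0,0,0,0,0.04,0.85],[0,0,0,0,0,0.04,0.85],[0,0,0,0,0,0.03,0.85],[0,0,0,0,0,0.02,0.85],[0,0,0,0,0,0.012,0.85],[0,0,0,0,0,0.01,0.85],[0,0,0,0,0,0,0.85]]'
python3 -c "
from h import *
to(466,468.5,13)"
```

```text
time: 2.2
tcp_pos: [464.3, 470.3, 15.0]
eef_rot: [[-0.994, -0.113, -0.0], [-0.113, 0.994, -0.0], [0.0, -0.0, -1.0]]
ft_force: [-1.0, 0.3, 0.1]
finger_gap: 0.848
grasp_force: 0.0
t 2.2 tcp [464.3 470.3  15. ] gap 0.848 F 0.0 [-1.   0.3  0.1]
turn [-0.0001 -0.0002  0.0046] shift [-0.0025 -0.0034  0.0033]
```

```bash
python3 -m jog '[[0,0,0,-0.0012,-0.0015,0.002,0.85],[0,0,0,0,0,0,0.5],[0,0,0,0,0,0,0.3],[0,0,0,0,0,0,0.1],[0,0,0,0,0,0,0],[0,0,0,0,0,0,0],[0,0,0,0,0,0,0],[0,0,0,0,0,0,0],[0,0,0,0,0,0,0],[0,0,0,0,0,0,0]]'
python3 -c "
from h import *
to(466,468.5,13)"
```

```text
time: 3.03
tcp_pos: [466.2, 469.2, 14.8]
eef_rot: [[-0.994, -0.113, 0.001], [-0.113, 0.994, 0.001], [-0.001, 0.0, -1.0]]
ft_force: [-1.0, -1.6, 6.0]
finger_gap: 0.292
grasp_force: 58.8
t 3.03 tcp [466.2 469.2  14.8] gap 0.292 F 58.8 [-1.  -1.6  6. ]
turn [0.0003 0.0006 0.004 ] shift [ 0.0005 -0.0012  0.003 ]
```

```bash
python3 -m jog '[[0,0,0,0,0,-0.01,0],[0,0,0,0,0,-0.03,0],[0,0,0,0,0,-0.04,0],[0,0,0,0,0,-0.03,0],[0,0,0,0,0,0,0]]' >/dev/null
python3 -c "
from h import *
to(365.4,349.3,60)"
```

```text
t 3.45 tcp [467.3 470.2  84.4] gap 0.291 F 58.7 [ 0.1 -0.6 -0.4]
turn [0.002  0.0031 0.0041] shift [ 0.1916 -0.1813  0.0391]
```

```bash
python3 -m jog '[[0,0,0.004,0.015,-0.014,0,0],[0,0,0,0.032,-0.03,0,0],[0,0,0,0.04,-0.038,0,0],[0,0,0,0.04,-0.038,0,0],[0,0,0,0.035,-0.033,0.01,0],[0,0,0,0.02,-0.018,0.015,0],[0,0,0,0.0096,-0.0103,0.012,0],[0,0,0,0,0,0,0],[0,0,0,0,0,0,0],[0,0,0,0,0,0,0]]' >/dev/null
python3 - <<'E'
from h import *
to(365.4,349.3,22)
a=get_image('scene')[130:290,180:380,::-1];b=get_image('top')[140:300,200:400,::-1]
cv2.imwrite('pics/p2.png',np.hstack([cv2.resize(a,(400,320)),cv2.resize(b,(400,320))]))
E
```

```text
t 4.28 tcp [364.  349.3  58.2] gap 0.287 F 58.8 [ 0.6 -0.2 -0.5]
turn [0.0003 0.0005 0.    ] shift [-0.0023 -0.0003  0.0603]
```

View pics/p2.png

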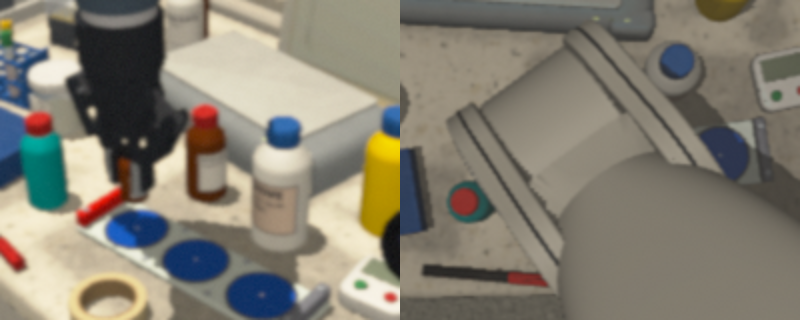

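The dropper hangs upright over the red-end pad (crop (134,185) over (137,228)). Lower it.

```bash
python3 -m jog '[[0,0,0,-0.001,0,0.02,0],[0,0,0,0,0,0.02,0],[0,0,0,0,0,0.01,0],[0,0,0,0,0,0.005,0],[0,0,0,0,0,0.002,0],[0,0,0,0,0,0,0],[0,0,0,0,0,0,0]]' >/dev/null
python3 -c "
from h import *
to(365.4,349.3,22)"
```

```text
t 4.97 tcp [364.1 348.9  24.1] gap 0.283 F 58.8 [-0.4  0.6 -0.7]
turn [0.0002 0.0003 0.0001] shift [-0.0022  0.0004  0.0034]
```

```bash
python3 -m jog '[[0,0,0,-0.001,0,0.0017,0],[0,0,0,-0.001,0,0.0015,0],[0,0,0,0,0,0,0],[0,0,0,0,0,0,0]]' >/dev/null
python3 -c "
from h import *
to(365.4,349.3,22)"
```

```text
t 5.3 tcp [365.  349.1  22.7] gap 0.292 F 59.8 [-3.4 -0.3  8.6]
turn [0.0005 0.0005 0.0002] shift [-0.0006  0.0003  0.0012]
```

Contact felt (8.6 N). Release and rise.

```bash
python3 -m jog '[[0,0,0,0,0,0,0.34],[0,0,0,0,0,0,0.4],[0,0,0,0,0,0,0.48],[0,0,0,0,0,0,0.5],[0,0,0,0,0,-0.015,0.5],[0,0,0,0,0,-0.04,0.5],[0,0,0,0,0,-0.06,0.6],[0,0,0,0,0,-0.06,0.8],[0,0,0,0,0,-0.02,0.9],[0,0,0,0,0,0,0.9]]' >/dev/null
python3 -c "
from h import *
to(463.5,355,140)"
```

```text
t 6.13 tcp [366.4 349.9 142.9] gap 0.898 F 0.0 [-0.1  0.5 -0.6]
turn [0.0019 0.0037 0.0001] shift [-0.1617 -0.0087  0.0057]
```

```bash
python3 -m jog '[[0,0,0,-0.02,-0.001,0,0.9],[0,0,0,-0.045,-0.0025,0,0.9],[0,0,0,-0.05,-0.0026,0.002,0.9],[0,0,0,-0.035,-0.002,0.0025,0.9],[0,0,0,-0.0117,-0.0006,0.001,0.9],[0,0,0,0,0,0,0.9],[0,0,0,0,0,0,0.9],[0,0,0,0,0,0,0.9]]' >/dev/null
python3 - <<'E'
from h import *
to(463.5,355,32)
a=get_image('scene')[90:290,180:380,::-1]
cv2.imwrite('pics/p3.png',cv2.resize(a,None,fx=3,fy=3,interpolation=cv2.INTER_CUBIC))
E
```

```text
t 6.8 tcp [460.9 353.7 134.9] gap 0.9 F 0.0 [-0.8 -0.4 -0.1]
turn [-0.0003 -0.001   0.0003] shift [-0.0048  0.0017  0.1715]
```

View pics/p3.png

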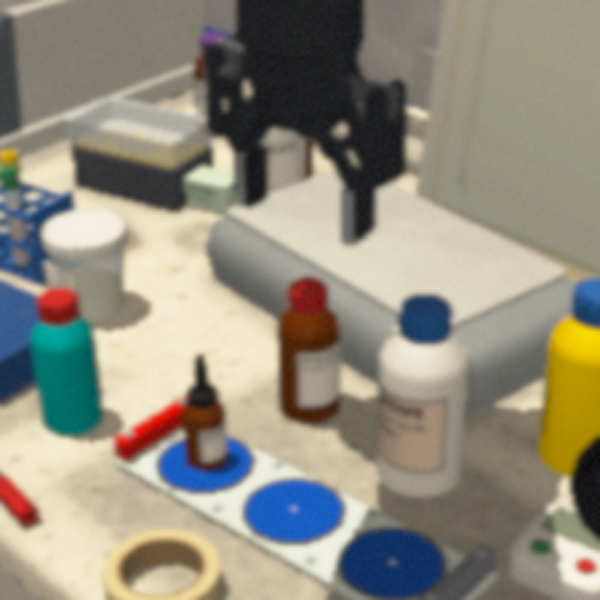

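The dropper stands upright at the centre of its pad (base about (206,463), pad centre (205,464)); the fingers straddle the amber cap (308,290). Descend on the amber bottle.

```bash
python3 -m jog '[[0,0,0,-0.003,0.001,0.02,0.9],[0,0,0,0,0,0.045,0.9],[0,0,0,0,0,0.045,0.9],[0,0,0,0,0,0.035,0.9],[0,0,0,0,0,0.018,0.9],[0,0,0,0,0,0.008,0.9],[0,0,0,0,0,0,0.9],[0,0,0,0,0,0,0.9]]' >/dev/null
python3 -c "
from h import *
to(463.5,355,32)"
```

```text
t 7.52 tcp [464.  355.2  33.9] gap 0.894 F 0.0 [ 0.5 -0.  -0.6]
turn [0.0003 0.0007 0.0003] shift [ 0.0009 -0.0002  0.0032]
```

```bash
python3 -m jog '[[0,0,0,0,0,0.003,0.8],[0,0,0,0,0,0,0.65],[0,0,0,0,0,0,0.55],[0,0,0,0,0,0,0.45],[0,0,0,0,0,0,0.3],[0,0,0,0,0,0,0],[0,0,0,0,0,0,0],[0,0,0,0,0,0,0],[0,0,0,0,0,0,0]]' >/dev/null
python3 -c "
from h import *
to(463.5,355,32)"
```

```text
t 8.27 tcp [464.2 354.9  32. ] gap 0.468 F 60.5 [-1.4 -1.   5.5]
turn [0.0003 0.0009 0.    ] shift [ 0.0011  0.0003 -0.    ]
```

```bash
python3 -m jog '[[0,0,0,0,0,-0.01,0],[0,0,0,0,0,-0.03,0],[0,0,0,0,0,-0.04,0],[0,0,0,0.01,0,-0.02,0],[0,0,0,0.03,-0.01,0,0],[0,0,0,0.04,-0.02,0,0],[0,0,0,0.03,-0.03,0,0],[0,0,0,0.02,-0.03,0,0],[0,0,0,0.01,-0.015,0,0],[0,0,0,0,0,0,0]]' >/dev/null
python3 -c "
from h import *
to(373.6,274.6,65)"
```

```text
t 9.1 tcp [385.7 281.9  91.5] gap 0.465 F 60.5 [ 0.5 -0.   0.4]
turn [-0.0001 -0.0001 -0.0005] shift [ 0.0212 -0.0099  0.0441]
```

```bash
python3 -m jog '[[0,0,0,0.01,-0.005,0.015,0],[0,0,0,0.008,-0.004,0.015,0],[0,0,0,0.0032,-0.0009,0.01,0],[0,0,0,0,0,0.004,0],[0,0,0,0,0,0,0],[0,0,0,0,0,0,0]]' >/dev/null
python3 - <<'E'
from h import *
to(373.6,274.6,40)
a=get_image('scene')[120:290,180:380,::-1]
cv2.imwrite('pics/p4.png',cv2.resize(a,None,fx=3,fy=3,interpolation=cv2.INTER_CUBIC))
E
```

```text
t 9.6 tcp [375.5 276.4  64.8] gap 0.469 F 60.5 [ 0.8  0.  -1.6]
turn [0.0001 0.0002 0.0001] shift [ 0.0035 -0.0027  0.0413]
```

View pics/p4.png

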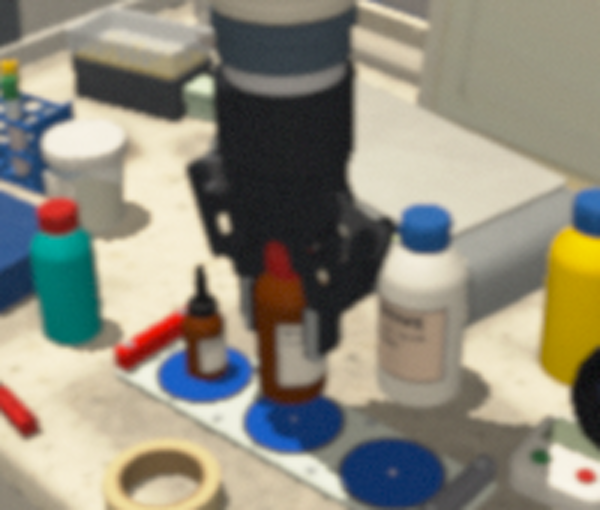

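Run:
```python
from h import *
S=lambda p:((p-[180,120])*3).round(0)
for x,y,zs in [(375.5,276.4,(33,118,131)),(463.5,355,(0,85,98)),(365,349,(8,82,90))]:
    print([S(proj('scene',[x,y,z])) for z in zs])
```

```text
[array([291., 382.]), array([288., 262.]), array([288., 243.])]
[array([307., 315.]), array([305., 208.]), array([305., 191.])]
[array([202., 370.]), array([195., 273.]), array([195., 262.])]
```

Run:
```python
from h import *
b=np.array([375.5,276.4,131]);z=np.r_[b[:2],33.]
for d in np.eye(3): print(((proj('scene',b+10*d)-proj('scene',b))*3).round(1),((proj('scene',z+10*d)-proj('scene',z))*3).round(1))
a=get_image('scene')[190:270,240:320,::-1]
cv2.imwrite('pics/p5.png',cv2.resize(a,None,fx=7,fy=7,interpolation=cv2.INTER_CUBIC))
print((proj('scene',b)-[240,190])*7,(proj('scene',z)-[240,190])*7)
```

```text
[13.  -6.5] [12.1 -7.1]
[-12.1  -6.6] [-11.3  -7.2]
[ -0.3 -15.4] [ -0.3 -13.3]
[251.38732664  75.99804654] [258.32098427 400.81028739]
```

View pics/p5.png

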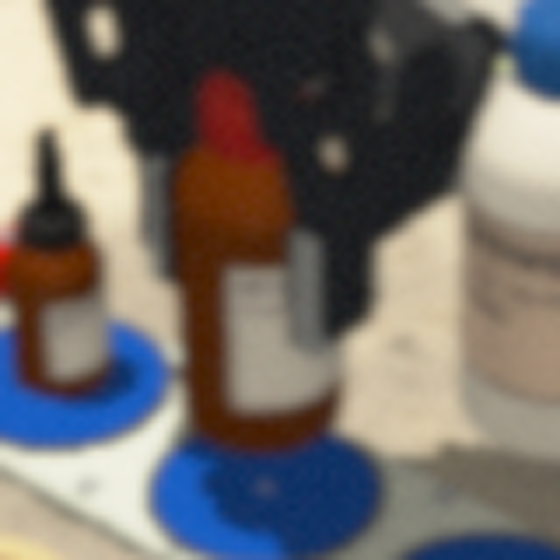

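The amber bottle hangs tilted about 0.12 rad, top towards the robot (cap at (223,85), expected (251,76)). I'll straighten it by turning the wrist about tool y (+7°), then lower gently.

```bash
python3 -m jog '[[0,0.035,0,0.0017,-0.0014,0.006,0],[0,0.035,0,0.0017,-0.0013,0.006,0],[0,0,0,0,0,0.005,0],[0,0,0,0,0,0,0],[0,0,0,0,0,0,0]]' >/dev/null
python3 - <<'E'
from h import *
to(373.6,274.6,40)
a=get_image('scene')[190:270,240:320,::-1]
cv2.imwrite('pics/p6.png',cv2.resize(a,None,fx=7,fy=7,interpolation=cv2.INTER_CUBIC))
p=observe()['tcp_pos']
for z in(-32,66):print((proj('scene',p+[0,0,z])-[240,190])*7)
E
```

```text
t 10.12 tcp [372.4 274.   54.4] gap 0.467 F 60.5 [ 0.3 -0.2 -1.7]
turn [-0.0002 -0.0694 -0.    ] shift [-0.0046  0.0008  0.0236]
[256.220829   442.20337622]
[249.15724695 121.42839232]
```

View pics/p6.png

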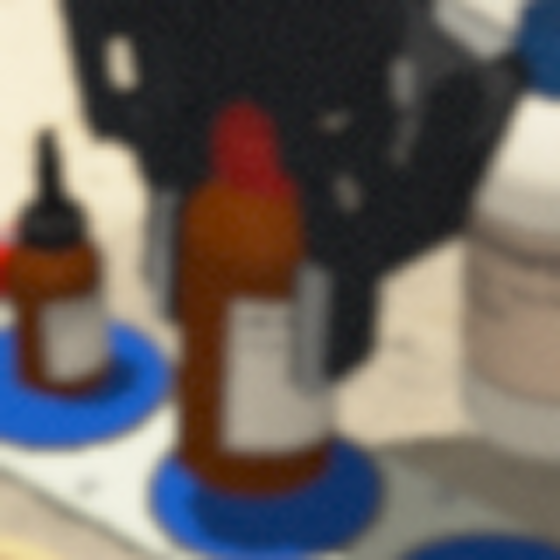

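Now it is upright within ~0.03 rad. Lower it.

```bash
python3 -m jog '[[0,0,0,-0.0012,0,0.01,0],[0,0,0,-0.0009,0.0008,0.008,0],[0,0,0,-0.0002,0,0.002,0],[0,0,0,-0.0001,0,0.001,0],[0,0,0,0,0,0,0],[0,0,0,0,0,0,0]]' >/dev/null
python3 -c "
from h import *
to(371.6,274.6,39)"
```

```text
t 10.67 tcp [372.5 274.6  41.9] gap 0.463 F 60.7 [ 0.6  0.8 -1.6]
turn [ 0.     -0.0699  0.0001] shift [0.001  0.0002 0.005 ]
```

```bash
python3 -m jog '[[0,0,0,-0.0002,0,0.002,0],[0,0,0,-0.0001,0,0.001,0],[0,0,0,0,0,0.001,0],[0,0,0,0,0,0,0],[0,0,0,0,0,0,0]]' >/dev/null
python3 -c "
from h import *
to(371.6,274.6,39)"
```

```text
t 11.08 tcp [372.7 274.6  41.2] gap 0.469 F 63.4 [-5.5 -3.2 23.5]
turn [ 0.0003 -0.0689  0.0001] shift [0.0013 0.0002 0.0039]
```

Firm contact. Ease off a little, release, rise.

```bash
python3 -m jog '[[0,0,0,0,0,-0.001,0],[0,0,0,0,0,0,0.5],[0,0,0,0,0,0,0.55],[0,0,0,0,0,0,0.62],[0,0,0,0,0,0,0.65],[0,0,0,0,0,0,0.65]]' >/dev/null
python3 - <<'E'
from h import *
to(371.6,274.6,150)
a=get_image('scene')[170:270,230:330,::-1]
cv2.imwrite('pics/p7.png',cv2.resize(a,None,fx=5.6,fy=5.6,interpolation=cv2.INTER_CUBIC))
E
```

```text
t 11.58 tcp [372.5 274.5  39.9] gap 0.652 F 0.0 [-0.2  0.7  0.3]
turn [-0.0001 -0.0702  0.0001] shift [ 0.0217  0.0003 -0.1823]
```

View pics/p7.png

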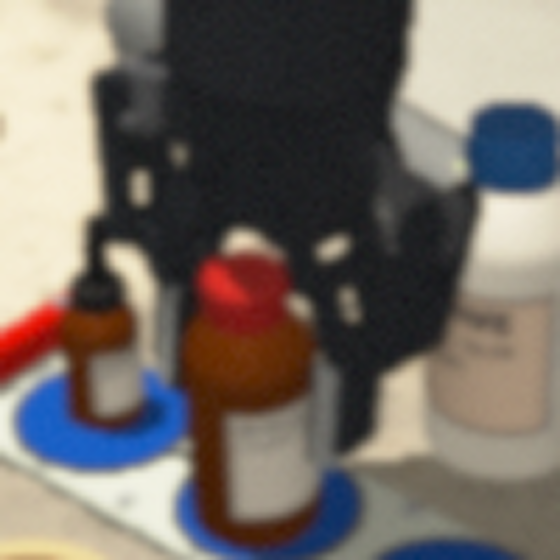

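Released; the amber stands on its pad. Rise straight up (world z), then level the tool.

```bash
python3 -m jog '[[0,0,0,0.0011,0,-0.01,0.7],[0,0,0,0.0033,0,-0.03,0.7],[0,0,0,0.006,0,-0.055,0.7],[0,0,0,0.006,0,-0.055,0.8],[0,0,0,0.0045,0,-0.04,0.95],[0,-0.035,0,0,0,0,1],[0,-0.035,0,0,0,0,1],[0,0,0,0,0,0,1]]' >/dev/null
python3 - <<'E'
from h import *
to(463.5,253.5,165)
cv2.imwrite('pics/s8.png',get_image('scene')[:,:,::-1])
a=cv2.imread('pics/s8.png')[170:270,230:330]
cv2.imwrite('pics/p8.png',cv2.resize(a,None,fx=5.6,fy=5.6,interpolation=cv2.INTER_CUBIC))
f=lambda x,y,z:((proj('scene',[x,y,z])-[230,170])*5.6).round()
print([f(373.6,274.6,z) for z in(8,93,106)],f(383.6,274.6,8),f(373.6,284.6,8))
E
```

```text
t 12.3 tcp [371.6 274.4 155.9] gap 0.999 F 0.0 [ 0.6  0.4 -0.6]
turn [0.0004 0.0022 0.0004] shift [-0.1486 -0.051  -0.0147]
[array([263., 498.]), array([259., 283.]), array([258., 247.])] [286. 485.] [243. 485.]
```

View pics/p8.png

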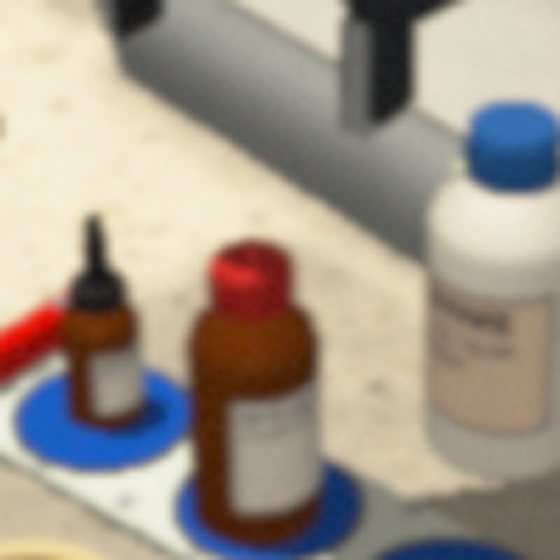

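Amber stands upright, about 4 mm off pad centre, within tolerance. Next the blue-capped bottle.

```bash
python3 -m jog '[[0,0,0,-0.01,-0.005,-0.01,1],[0,0,0,-0.03,-0.01,-0.005,1],[0,0,0,-0.04,-0.014,0,1],[0,0,0,-0.04,-0.014,0,1],[0,0,0,-0.02,-0.006,0,1],[0,0,0,-0.0086,-0.002,0,1],[0,0,0,0,0,0,1],[0,0,0,0,0,0,1],[0,0,0,0,0,0,1]]' >/dev/null
python3 - <<'E'
from h import *
to(463.5,253.5,56)
a=get_image('scene')[100:260,240:400,::-1]
cv2.imwrite('pics/p9.png',cv2.resize(a,None,fx=3.5,fy=3.5,interpolation=cv2.INTER_CUBIC))
E
```

```text
t 13.1 tcp [463.5 253.7 163.7] gap 0.999 F 0.0 [-0. -0. -0.]
turn [-0.     -0.0007  0.0004] shift [-0.0002 -0.0004  0.1794]
```

View pics/p9.png

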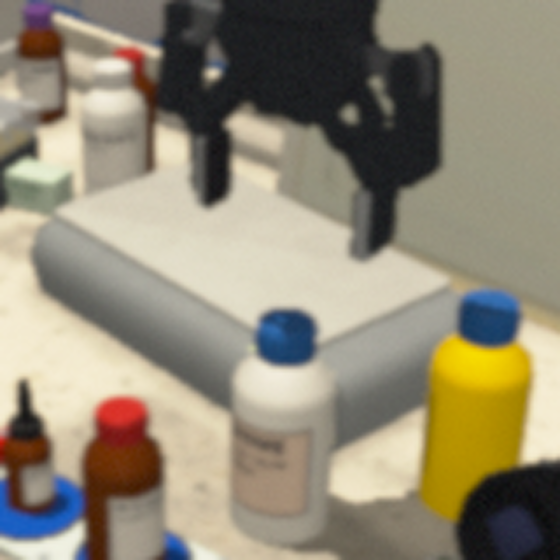

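Fingers (210,180) and (372,230) straddle the blue cap (287,320). Descend, watching force.

```bash
python3 -m jog '[[0,0,0,0,0,0.02,1],[0,0,0,0,0,0.04,1],[0,0,0,0,0,0.045,1],[0,0,0,0,0,0.035,1],[0,0,0,0,0,0.018,1],[0,0,0,0,0,0.01,1],[0,0,0,0,0,0.006,1],[0,0,0,0,0,0.004,1],[0,0,0,0,0,0,1],[0,0,0,0,0,0,1]]' >/dev/null
python3 -c "
from h import *
to(463.5,253.5,56)"
```

```text
t 13.98 tcp [464.8 253.8  57.7] gap 1.003 F 0.0 [ 1.  -0.2 -0.9]
turn [0.0002 0.0007 0.0002] shift [ 0.0022 -0.0003  0.0028]
```

```bash
python3 -m jog '[[0,0,0,0.001,0,0.0025,0.9],[0,0,0,0,0,0,0.8],[0,0,0,0,0,0,0.7],[0,0,0,0,0,0,0.6],[0,0,0,0,0,0,0.4],[0,0,0,0,0,0,0],[0,0,0,0,0,0,0],[0,0,0,0,0,0,0],[0,0,0,0,0,0,0]]' >/dev/null
python3 -c "
from h import *
to(463.5,253.5,56)"
```

```text
t 14.73 tcp [464.1 253.5  56. ] gap 0.598 F 61.8 [-0.7  0.2  5. ]
turn [0.0001 0.0005 0.    ] shift [ 0.0011  0.0001 -0.    ]
```

```bash
python3 -m jog '[[0,0,0,0,0,-0.006,0],[0,0,0,0,0,-0.015,0],[0,0,0,0,0,-0.025,0],[0,0,0,0,0,-0.03,0],[0,0,0,0,0,-0.016,0],[0,0,0,0,0,-0.008,0],[0,0,0,0,0,0,0]]' >/dev/null
python3 -c "
from h import *
to(381.4,199.7,116)"
```

```text
t 15.32 tcp [464.4 253.7 116.5] gap 0.602 F 62.8 [-0.9 -0.5 -1.4]
turn [0.0003 0.0012 0.0001] shift [ 0.1471 -0.0748  0.0006]
```

```bash
python3 -m jog '[[0,0,0,0.007,-0.0035,0,0],[0,0,0,0.015,-0.0085,0,0],[0,0,0,0.023,-0.013,0,0],[0,0,0,0.028,-0.014,0,0],[0,0,0,0.028,-0.014,0,0],[0,0,0,0.023,-0.011,0,0],[0,0,0,0.015,-0.0075,0,0],[0,0,0,0.0072,-0.003,0,0],[0,0,0,0,0,0,0],[0,0,0,0,0,0,0]]' >/dev/null
python3 - <<'E'
from h import *
to(381.4,199.7,64)
a=get_image('scene')[150:310,220:380,::-1]
cv2.imwrite('pics/p10.png',cv2.resize(a,None,fx=3.5,fy=3.5,interpolation=cv2.INTER_CUBIC))
p=observe()['tcp_pos']
print([((proj('scene',[p[0],p[1],p[2]-56+z])-[220,150])*3.5).round() for z in(0,125)])
E
```

```text
t 16.15 tcp [381.7 199.8 115.5] gap 0.604 F 62.8 [ 0.5 -0.7 -1.9]
turn [ 0.0001  0.0003 -0.0001] shift [ 0.0006 -0.0001  0.0858]
[array([318., 361.]), array([325., 133.])]
```

View pics/p10.png

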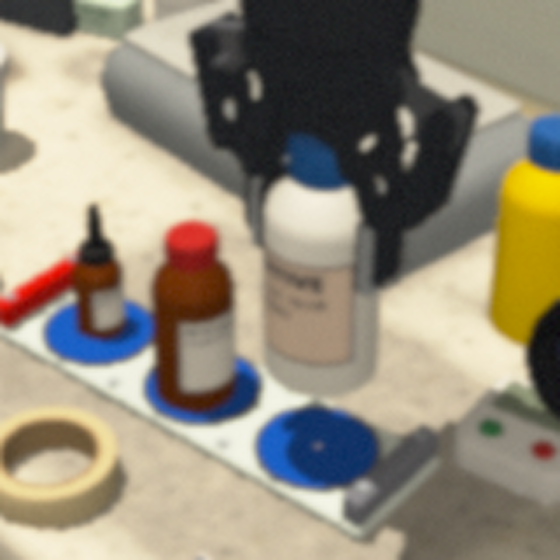

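The blue bottle hangs over the grey-end pad, leaning ~0.07 rad toward the robot; correct with a small wrist turn and lower.

```bash
python3 -m jog '[[0,0.02,0,0,0,0.01,0],[0,0.02,0,0,0,0.015,0],[0,0,0,-0.001,0,0.018,0],[0,0,0,-0.001,0,0.015,0],[0,0,0,-0.0006,0,0.01,0],[0,0,0,-0.0003,0,0.005,0],[0,0,0,0,0,0.003,0],[0,0,0,0,0,0,0],[0,0,0,0,0,0,0]]' >/dev/null
python3 -c "
from h import *
to(380.4,199.7,64)"
```

```text
t 16.95 tcp [381.1 199.8  70.1] gap 0.605 F 62.7 [ 0.1  0.3 -1.6]
turn [ 0.0001 -0.0397  0.0001] shift [ 0.0005 -0.      0.0102]
```

```bash
python3 -m jog '[[0,0,0,-0.0002,0,0.004,0],[0,0,0,-0.0001,0,0.002,0],[0,0,0,0,0,0.001,0],[0,0,0,0,0,0,0],[0,0,0,0,0,0,0]]' >/dev/null
python3 -c "
from h import *
to(380.4,199.7,64)"
```

```text
t 17.37 tcp [380.9 199.7  65.7] gap 0.602 F 62.7 [-0.4 -0.2 -1.7]
turn [-0.     -0.0399  0.0001] shift [0.0006 0.0001 0.0028]
```

```bash
python3 -m jog '[[0,0,0,0,0,0.0015,0],[0,0,0,0,0,0.0012,0],[0,0,0,0,0,0,0],[0,0,0,0,0,0,0]]' >/dev/null
python3 -c "
from h import *
to(380.4,199.7,64)"
```

```text
t 17.7 tcp [381.  199.8  64.6] gap 0.605 F 63.8 [-2.2  0.2  7.4]
turn [ 0.0001 -0.0394  0.0001] shift [ 0.0009 -0.      0.001 ]
```

```bash
python3 -m jog '[[0,0,0,0,0,0.0006,0],[0,0,0,0,0,0,0.62],[0,0,0,0,0,0,0.66],[0,0,0,0,0,0,0.7],[0,0,0,0,0,0,0.72],[0,0,0,0,0,0,0.72],[0,0,0,0.0006,0,-0.01,0.72],[0,0,0,0.0019,0,-0.03,0.72],[0,0,0,0.0035,0,-0.055,0.72],[0,0,0,0.0035,0,-0.055,0.72]]'; python3 -m jog '[[0,0,0,0,0,-0.06,0.8],[0,0,0,0,0,-0.06,0.9],[0,0,0,0.02,0.05,-0.02,0.9],[0,0,0,0,0,0,0.9],[0,0,0,0,0,0,0.9]]'
python3 - <<'E'
from h import *
cv2.imwrite('pics/s11.png',get_image('scene')[:,:,::-1]);cv2.imwrite('pics/t11.png',get_image('top')[:,:,::-1])
a=cv2.imread('pics/s11.png')[150:310,200:360]
cv2.imwrite('pics/p11.png',cv2.resize(a,None,fx=3.6,fy=3.6,interpolation=cv2.INTER_CUBIC))
f=lambda x,y,z:((proj('scene',[x,y,z])-[200,150])*3.6).round()
print([f(x,y,z) for x,y,h in((365.4,349.3,82),(373.6,274.6,98),(381.4,199.7,125)) for z in(8,8+h)])
E
```

```text
time: 18.53
tcp_pos: [379.9, 199.4, 154.7]
eef_rot: [[-0.992, -0.106, -0.065], [-0.106, 0.994, -0.007], [0.065, -0.0, -0.998]]
ft_force: [1.7, 0.8, -0.3]
finger_gap: 0.718
grasp_force: 0.0
time: 18.95
tcp_pos: [370.7, 229.5, 239.3]
eef_rot: [[-0.992, -0.108, -0.061], [-0.108, 0.994, -0.006], [0.061, 0.0, -0.998]]
ft_force: [0.5, 0.1, -0.4]
finger_gap: 0.901
grasp_force: 0.0
[array([171., 336.]), array([162., 206.]), array([277., 392.]), array([274., 231.]), array([396., 456.]), array([403., 239.])]
```

View pics/p11.png

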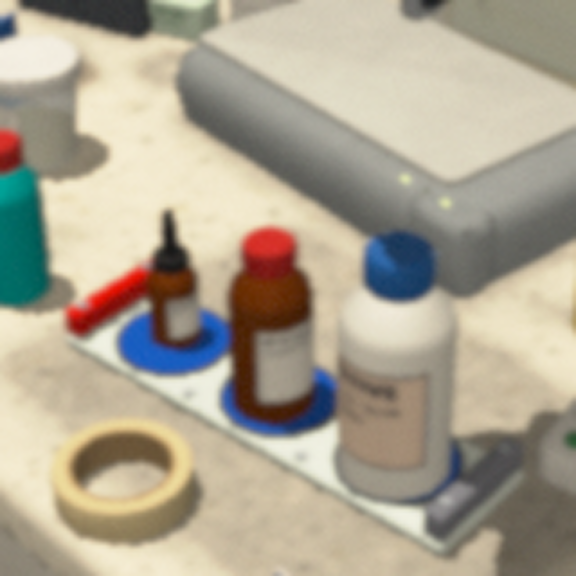

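All three stand upright on their pads. The largest offset from the predicted positions is about 4 mm, and tape, cup and timer are untouched. The gripper is open and clear, so I'm handing in.

```bash
python3 -c "
from rig import *
print(finish_job())"
```

```text
the job is handed in; nothing more can be done
None
```

I handed the job in at about 19 s, no verdict returned: all three bottles stand upright on their pads (dropper next to red, red-capped in the middle, blue-capped next to grey), at most about 4 mm off centre by the camera, the gripper is open and clear, and the arm never went near the timer, tape roll or cup.

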